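Read the parts canisters at the watch bench

TASK

Stand every parts canister upright on the reader's pale strip with its orange mark squarely facing the scanner block, swing the folded red crank handle of the cam switch fully upright, and with all canisters still so in place crank the cam counter-clockwise (seen from above) until its red-dotted high point points straight at the sprung plunger and holds it pressed in. Then clear up: crank the cam back until it is clear of the plunger, fold the handle down flat again, and set all the canisters upright in the wooden tray. The handle must be up whenever the plunger is pressed, and the other things on the bench stay where they are.

Things in the scene. Friction and masses are not known exactly. Their poses are not given: they have to be found in the camera images.
- can1: Canister (may be absent: None): aluminium screw-top cylinder 44 mm in diameter, 45 mm high, 90 g, two dark rings round it. Origin: centre of its underside, z up. An orange mark, 14 mm wide, runs down one side, and on over the lid from the rim towards the centre: it lies on the canister's own +x side.
- can2: Canister (may be absent: None): aluminium screw-top cylinder 44 mm in diameter, 45 mm high, 90 g, two dark rings round it. Origin: centre of its underside, z up. An orange mark, 14 mm wide, runs down one side, and on over the lid from the rim towards the centre: it lies on the canister's own +x side.
- can3: Canister (may be absent: None): aluminium screw-top cylinder 44 mm in diameter, 45 mm high, 90 g, two dark rings round it. Origin: centre of its underside, z up. An orange mark, 14 mm wide, runs down one side, and on over the lid from the rim towards the centre: it lies on the canister's own +x side.
- can1_mark (a point): Middle of the orange mark on the side of can1: 22 mm out along its +x, 22 mm above its underside.
- can2_mark (a point): Middle of the orange mark on the side of can2: 22 mm out along its +x, 22 mm above its underside.
- can3_mark (a point): Middle of the orange mark on the side of can3: 22 mm out along its +x, 22 mm above its underside.
- reader: Reader, fixed. Dark steel base plate 6 mm thick, 170 mm (its x, -50 to +120) by 340 mm (y). Origin: on the underside, below the centre of the pale strip, which is 50 mm wide in x (centred on x = 0), 270 mm long in y and flush with the plate's top. A canister on the strip must have its mark towards the reader's +x, where the scanner block stands.
- window (a point): Centre of the scanner's glass window, 62 mm from the strip's centre line along the reader's +x, 30 mm above the bench, facing the strip. The black scanner block is 50 mm deep (reader x = 62 to 112 mm), 280 mm long in y, its top 52 mm above the bench.
- switch: Cam switch, fixed. Grey base plate 12 mm thick, 170 mm (its x, -65 to +105) by 130 mm (y). Origin: on the underside, below the vertical cam axis. +x points from the cam axis to the plunger, whose aluminium guide block (45 mm square, top 46 mm above the bench) spans x = 55 to 100 mm.
- cam_axis (a point): Point on the vertical cam axis at mid-height of the cam, 36 mm above the bench. The cam is a brass eccentric disc of 26 mm radius, its centre 10 mm off the axis, 30 to 42 mm above the bench. Rigid with it above: a steel crank arm 16 mm wide, top 50 mm above the bench, reaching out on the far side of the axis from the high point.
- cam_nose (a point): High point of the cam, on its rim, 36 mm from the cam axis on the far side of the axis from the crank arm; a red dot lies beside it on top of the cam.
- cam (a joint): Angle of the cam and crank (rad), growing counter-clockwise seen from above. 0: high point straight away from the plunger; pi (3.14): high point straight at the plunger. Stops at 0 and 3.9. Stays where it is left (friction 0.13 N m, about 2 to 4 N at the handle). The cam meets the plunger about 1.3 rad before pi: below 1.7 it is clear of it.
- handle (a joint): Fold angle of the crank handle (rad): 0 folded flat, lying from the hinge back along the crank arm over the cam axis; 1.57 upright (its stop, the working position). Stiff hinge (0.04 N m): stays where it is left.
- handle_hinge (a point): Centre of the handle's hinge, on a small post (10 by 16 mm, top 74 mm above the bench) at the end of the crank arm, 60 mm from the cam axis and 72 mm above the bench. The hinge axis is level and square to the arm.
- handle_grip (a point): Point to grip, on the centre line of the handle 55 mm from the hinge. The handle is a rod with a red sleeve 16 mm in diameter, from 20 to 80 mm from the hinge, its centre line 72 mm above the bench when folded; the sleeve spins freely about its own length.
- plunger (a joint): How far the sprung plunger is pressed in (m): 0 at rest, about 0.008 with the cam's high point on it. The spring pushes back with 2 N at rest and 6 N at 0.008. Its round steel tip, 16 mm in diameter, stands 28 mm from the cam axis at rest.
- tray: Wooden tray, fixed, 270 mm (its x) by 120 mm (y), walls 6 mm thick and 12 mm high, floor 6 mm thick. Origin: centre of its underside. Takes three canisters in a row along x.
- jar: Bystander: glass jar with green band and red lid, 72 mm in diameter, 100 mm high. Origin: centre of its underside.
- cushion: Bystander: round casing cushion, aluminium with black top, 66 mm in diameter, 22 mm high. Origin: centre of its underside.
- loupe: Bystander: black eye loupe, a cone 36 mm in diameter, 38 mm high. Origin: centre of its underside.
- blower: Bystander: orange rubber blower, 68 mm in diameter, 85 mm high. Origin: centre of its underside.
- screwdriver: Bystander: red-handled screwdriver 130 mm long lying flat along its x. Origin: its underside, near the middle.
- oilpot: Bystander: small white pot with red cap, 29 mm in diameter, 24 mm high. Origin: centre of its underside.

How it is judged:
On the way, in this order (a step that is already met when the one before it is completed fails the run):
1. every canister stands upright on the pale strip (centre within 16 mm of its centre line), mark facing the scanner within 0.3 rad, and the crank handle is upright (x of can1 in the frame of reader between -0.016 and 0.016 m and y of can1 in the frame of reader between -0.135 and 0.135 m and z of can1 in the frame of reader between 0.002 and 0.012 m and angle between each of can1, can2, can3's own z axis and vertical below 0.1 rad and angle between the x axis of each of can1, can2, can3 and the x axis of reader, either way round below 0.3 rad and x of each of can1_mark, can2_mark, can3_mark in the frame of reader above 0.002 m and x of can2 in the frame of reader between -0.016 and 0.016 m and y of can2 in the frame of reader between -0.135 and 0.135 m and z of can2 in the frame of reader between 0.002 and 0.012 m and x of can3 in the frame of reader between -0.016 and 0.016 m and y of can3 in the frame of reader between -0.135 and 0.135 m and z of can3 in the frame of reader between 0.002 and 0.012 m and value of joint handle above 1.35 rad), for 0.3 s.
2. with the canisters still so in place and the handle up, the cam's high point is within 0.3 rad of the plunger and presses it in by more than 6 mm (all of step 1 and value of joint cam between 2.84 and 3.44 rad and value of joint plunger above 0.006 m), for 0.3 s.
At the end, for the whole second after the job is handed in: Every canister stands upright and at rest on the tray's floor (centre within 112 mm along and 37 mm across of the tray's centre), the crank handle is folded down (under 0.25 rad) and the plunger is released (pressed in by less than 1 mm) (x of can1 in the frame of tray between -0.112 and 0.112 m and y of can1 in the frame of tray between -0.037 and 0.037 m and z of can1 in the frame of tray between 0.002 and 0.012 m and angle between each of can1, can2, can3's own z axis and vertical below 0.1 rad and linear speed of each of can1, can2, can3 below 0.02 m/s and x of can2 in the frame of tray between -0.112 and 0.112 m and y of can2 in the frame of tray between -0.037 and 0.037 m and z of can2 in the frame of tray between 0.002 and 0.012 m and x of can3 in the frame of tray between -0.112 and 0.112 m and y of can3 in the frame of tray between -0.037 and 0.037 m and z of can3 in the frame of tray between 0.002 and 0.012 m and value of joint handle below 0.25 rad and value of joint plunger below 0.001 m); the robot touches nothing.
It fails at once if the plunger is pressed while the crank handle is not up (under 1.2 rad) (value of joint plunger above 0.003 m and value of joint handle below 1.2 rad).
It fails at once if a bystander is moved by more than 30 mm (distance of any of jar, cushion, loupe, blower, screwdriver, oilpot from where it was at the start of the episode above 0.03 m).
Of can1, can2, can3 only 2 to 3 are there at a start; the rules pass over those that are not, and their reading is None.
At some moment in a run one of can1, can2, can3 may be knocked a few centimetres aside while the robot is not near it.
Once in a run the grip may slacken for a moment while it holds something.
It also fails if it takes over 210 s, if anything falls off the work surface, if the arm or the gripper's body presses on something with over 40 N, if the wrist force passes 120 N, or if a joint passes its speed limit or range.

ROBOT

A 7-joint arm with a two-finger parallel gripper is mounted at the origin on the work surface. World frame = base frame: x ahead of the robot, y to its left, z up, the work surface at z = 0. Lengths are in m, angles in rad, forces in N, time in s.
With the tool pointing down it reaches from about 0.4 to 0.875 m from the base axis. Payload 6.5 kg.
Tool frame: the origin (TCP) lies on the centre line of the jaws, within the pads' length; the fingertips stand 8 mm ahead of it and the grasp point (between the pads) lies 11 mm behind it (env.tips_ahead is the distance from the TCP to the fingertips, in m); z points along the fingers, y is the line along which they close (so a half turn about z gives the same grasp; the last joint's range is limited). The gripper opens to 88 mm and grips with 3 to 60 N. Pads are 18 mm wide; open, the fingers measure 123 mm over their backs; the gripper's body (75 mm by 187 mm) begins 45 mm behind the grasp point.
Start: joints at [-1.337, 0.536, -0.004, 1.538, 0.003, 1.067, -0.071], TCP at [0.192, 0.621, 0.247] pointing down, gripper open.
Joint ranges: [-2.7, 2.7], [-0.37, 2.16], [-1.27, 1.26], [0.24, 2.4], [-1.31, 4.45], [0.19, 1.91], [-2.76, 2.76]. Speed limits (rad/s): [2.39, 2.39, 3.14, 3.14, 3.14, 3.14, 3.14].

INTERFACE

Orientations are given as a unit quaternion [x, y, z, w].
In Python, from workcell import env, eyes, order, sense gives the robot as it stands (env), with the cameras (eyes), the job (order) and the readings as plain functions.
- The arm moves only by the shell command python3 drive.py 'ROWS' [FORCE]. ROWS is rows parted by semicolons, their numbers by spaces, 1 to 12 of them, each of 5 numbers: the finger opening in m, then dx, dy, dz in m, then a turn about the tool's z in rad; each row is the pose to reach, as a shift and turn from the pose commanded when the command began, along the tool's axes at that moment; what a row does not reach only later rows make up. A row lasts 1/10 s, in which the tool goes at most 0.05 m and 0.15 rad, less where a joint would pass 70% of its speed; a pose out of reach is approached as far as the arm can. The fingers move at their own pace and stop on an object; FORCE is the grip in N (left out, the last holds). Time passes only in rows, so rows that do not move let the fingers close. It prints the time, the measured TCP pose, the force, the opening and the grip force at its end.
- sense(): the state, without advancing time (a new reading comes with each control period).
- eyes.snapshot(name): name is "side" or "top"; returns the picture (420x560x3 uint8, blue, green, red); there is no depth.
- eyes.get_calibration(name): a dict with "camera_matrix" (3x3 intrinsics, pixels), "distortion" ([k1, k2, p1, p2, k3] as OpenCV has them; the pictures are not rectified), "rvec" (rotation vector, rad) and "tvec" (3), from world to camera coordinates, as OpenCV has them. Camera axes: x right, y down, z forward; pixel columns grow to the right and rows downward; lengths in m; the calibration is good to about 2 mm. A picture is of the moment at which its call begins. get_calibration takes no time and is no camera call.
- order.close_job(): hands the job in; it is judged then, once.
The state is a dict: "t": time; "joint_positions": joint angles; "qd": joint speeds; "joint_torque": joint torques, N m; "tool_pos": TCP position; "tool_rot": TCP orientation; "ft_force": force on the tool from outside, world axes, zero at the start; "wrist_torque": the same for the moment, N m; "gripper_width": finger opening in m; "finger_force": force on a finger pad.
Only numpy, scipy, OpenCV 4.12 (cv2) and the standard library are available. Lean on these libraries where they do the work, as an engineer would, in place of code of your own. Each camera call takes 0.05 s, during which the arm holds its last target. There are 200 camera calls.

## Working session

There is one attempt and no reset: what is moved stays moved. The work goes in short steps, Python scripts to look and compute and a shell command to move; the robot and the scene stay as the last step left them, time stands still between calls to the robot, and variables do not carry over. Pictures are saved under pics/ and viewed, at most 14 in all, crops included, and the job is handed in when it is done.

```bash
ls; mkdir -p pics
python3 - <<'E'
from workcell import env, eyes, order, sense
import cv2
for n in("side","top"):
    im=eyes.snapshot(n); cv2.imwrite(f"pics/{n}0.png",im)
    c=eyes.get_calibration(n); print(n,c)
s=sense();print(s)
E
```

```text
drive.py
pics
workcell.py
side {'camera_matrix': array([[416.41384382,   0.        , 289.1877083 ],
       [  0.        , 416.41384382, 213.64329601],
       [  0.        ,   0.        ,   1.        ]]), 'distortion': array([-0.07926158,  0.        ,  0.        ,  0.        ,  0.        ]), 'rvec': array([ 2.27176904, -0.13424862,  0.08045603]), 'tvec': array([-0.58976015,  0.10208343,  0.97707965])}
top {'camera_matrix': array([[526.43139446,   0.        , 280.12511325],
       [  0.        , 526.43139446, 208.65779421],
       [  0.        ,   0.        ,   1.        ]]), 'distortion': array([-0.10735759,  0.        ,  0.        ,  0.        ,  0.        ]), 'rvec': array([ 2.14243853, -2.09290319,  0.20257331]), 'tvec': array([-0.03991346,  0.6148073 ,  1.24025074])}
{'t': 0.1, 'joint_positions': array([-1.33720753,  0.53709421, -0.00443703,  1.53874985,  0.00261739,
        1.06731738, -0.0711878 ]), 'qd': array([ 0.00028655, -0.00179086, -0.0006644 , -0.00112539,  0.00035208,
        0.00147968, -0.00078124]), 'joint_torque': array([ 2.71237994e-03, -5.72076738e+01,  9.93878916e-01, -2.52228498e+01,
       -5.61907422e-02,  1.35070851e-02,  5.22325377e-05]), 'tool_pos': array([0.19181493, 0.62048947, 0.24593378]), 'tool_rot': array([ 1.49288728e-01,  9.88793338e-01, -7.79904728e-04, -5.12185690e-05]), 'ft_force': array([-0.43488293,  0.52978274, -0.20275061]), 'wrist_torque': array([ 0.00023971, -0.01745433, -0.02399505]), 'finger_force': 0.0, 'gripper_width': 0.08813093600380104}
```

View pics/side0.png

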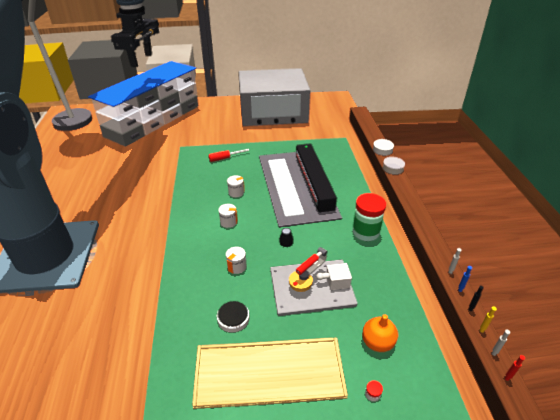

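View pics/top0.png

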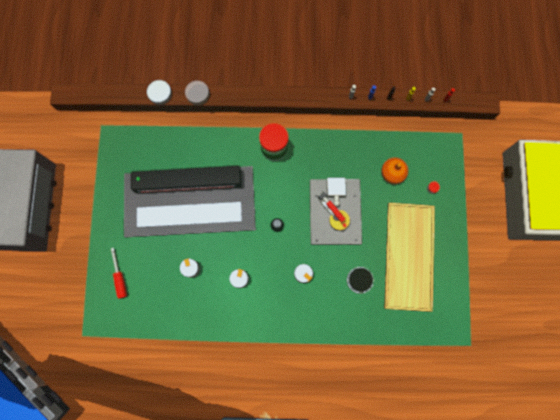

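The side view shows three canisters at about (236,186), (228,215) and (236,260). In the top view they're at (189,268), (239,278) and (304,273), with the switch near (336,212), the reader strip near (190,214) and the tray near (410,257). I'll enlarge the parts I need.

```bash
cat > h.py <<'E'
import numpy as np, cv2
from workcell import env, eyes, order, sense
from scipy.spatial.transform import Rotation as R
C={n:eyes.get_calibration(n) for n in("side","top")}
def ray(n,p):
    c=C[n];u=cv2.undistortPoints(np.array([[p]],float),c["camera_matrix"],c["distortion"])[0,0]
    M=cv2.Rodrigues(c["rvec"])[0]; return -M.T@c["tvec"], M.T@np.r_[u,1]
def atz(n,p,z):
    o,d=ray(n,p); return o+d*(z-o[2])/d[2]
def tri(ps,pt):
    (o1,d1),(o2,d2)=ray("side",ps),ray("top",pt)
    k=np.linalg.lstsq(np.c_[d1,-d2],o2-o1,rcond=None)[0]
    a,b=o1+k[0]*d1,o2+k[1]*d2; return (a+b)/2,np.linalg.norm(a-b)
def proj(n,P):
    c=C[n];return cv2.projectPoints(np.array(P,float).reshape(-1,3),c["rvec"],c["tvec"],c["camera_matrix"],c["distortion"])[0][:,0]
def crop(im,x,y,w,h,k): return cv2.resize(im[y:y+h,x:x+w],(w*k,h*k),interpolation=cv2.INTER_CUBIC)
E
python3 - <<'E'
import cv2,numpy as np
from h import *
t=cv2.imread("pics/top0.png");s=cv2.imread("pics/side0.png")
a=np.vstack([crop(t,170,255,150,40,4)[:, :600],np.zeros((0,600,3),np.uint8)])
b=np.hstack([crop(t,300,165,75,85,4),crop(s,262,235,75,85,4)])
cv2.imwrite("pics/c0.png",np.vstack([a,b]))
E
```

```text
(no output)
```

View pics/c0.png

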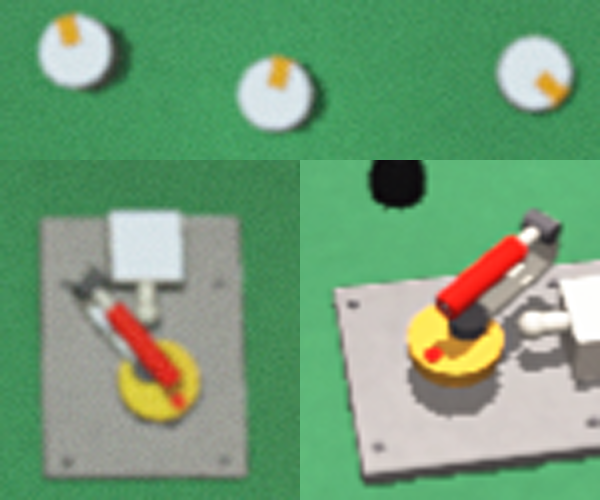

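```bash
cat >> h.py <<'E'
def blobs(m,lo=8,hi=1e9):
    n,l,s,c=cv2.connectedComponentsWithStats(m.astype(np.uint8)); return [(tuple(np.round(c[i],2)),int(s[i,4])) for i in range(1,n) if lo<=s[i,4]<=hi]
def masks(im):
    h,s,v=cv2.split(cv2.cvtColor(im,cv2.COLOR_BGR2HSV)); h,s,v=[a.astype(int) for a in(h,s,v)]
    return dict(white=(s<60)&(v>150),orange=(h>8)&(h<24)&(s>120)&(v>130),red=((h<6)|(h>174))&(s>150)&(v>90),
      green=(h>60)&(h<90)&(s>90),wood=(h>14)&(h<28)&(s>60)&(s<190)&(v>150))
E
python3 - <<'E'
from h import *
for n in("top","side"):
    im=cv2.imread(f"pics/{n}0.png");m=masks(im)
    sub=np.zeros(im.shape[:2],bool)
    if n=="top": sub[125:345,85:470]=1
    else: sub[140:420,150:430]=1
    for k in("white","orange","red"): print(n,k,[b for b in blobs(m[k]&sub,6)])
# top rectangles
im=cv2.imread("pics/top0.png");m=masks(im)
w=(m["white"]).astype(np.uint8); w[:195]=0;w[235:]=0;w[:,:120]=0;w[:,260:]=0
r=cv2.minAreaRect(cv2.findNonZero(w)); bx=cv2.boxPoints(r); print("strip px",bx.round(1).tolist()); print([atz("top",p,.006).round(4) for p in bx])
h,s,v=cv2.split(cv2.cvtColor(im,cv2.COLOR_BGR2HSV))
w=(~m["green"]).astype(np.uint8); w[:195]=0;w[325:]=0;w[:,:378]=0;w[:,445:]=0;w[:200,:]=0
w=cv2.morphologyEx(w,cv2.MORPH_OPEN,np.ones((5,5)))
r=cv2.minAreaRect(cv2.findNonZero(w)); bx=cv2.boxPoints(r); print("tray",bx.round(1).tolist()); print([atz("top",p,.012).round(4) for p in bx])
w=(~m["green"]).astype(np.uint8); w[:170]=0;w[252:]=0;w[:,:303]=0;w[:,368:]=0
r=cv2.minAreaRect(cv2.findNonZero(w)); bx=cv2.boxPoints(r); print("switch",bx.round(1).tolist()); print([atz("top",p,.012).round(4) for p in bx])
for q in((310,179.25),(360,179.25),(361.5,244),(311.25,244.5)): print(atz("top",q,.012).round(4))
E
```

```text
top white [((np.float64(335.62), np.float64(210.59)), 2205), ((np.float64(326.45), np.float64(204.84)), 58), ((np.float64(188.58), np.float64(213.94)), 2151), ((np.float64(276.75), np.float64(223.06)), 16), ((np.float64(113.81), np.float64(259.25)), 63), ((np.float64(188.49), np.float64(268.12)), 223), ((np.float64(302.37), np.float64(272.06)), 231), ((np.float64(238.01), np.float64(278.85)), 225)]
top orange [((np.float64(89.66), np.float64(179.64)), 1277), ((np.float64(212.36), np.float64(125.37)), 193), ((np.float64(417.56), np.float64(147.94)), 1584), ((np.float64(259.0), np.float64(136.5)), 8), ((np.float64(394.72), np.float64(169.8)), 500), ((np.float64(399.37), np.float64(208.75)), 51), ((np.float64(409.14), np.float64(205.71)), 7), ((np.float64(418.7), np.float64(236.76)), 486), ((np.float64(431.67), np.float64(209.33)), 9), ((np.float64(343.19), np.float64(221.1)), 58), ((np.float64(387.33), np.float64(248.33)), 12), ((np.float64(186.58), np.float64(262.25)), 24), ((np.float64(387.54), np.float64(260.77)), 13), ((np.float64(430.84), np.float64(284.97)), 98), ((np.float64(386
[... 2494 characters left out ...]
0.6445, 0.0769, 0.006 ]), array([0.5909, 0.072 , 0.006 ]), array([0.5689, 0.3449, 0.006 ])]
tray [[383.5, 310.20001220703125], [386.0, 201.6999969482422], [435.3999938964844, 202.8000030517578], [432.8999938964844, 311.3999938964844]]
[array([ 0.3735, -0.2883,  0.012 ]), array([ 0.6497, -0.2978,  0.012 ]), array([ 0.6498, -0.4273,  0.012 ]), array([ 0.3723, -0.4131,  0.012 ])]
switch [[309.0, 177.0], [361.0, 177.0], [361.0, 244.0], [309.0, 244.0]]
[array([ 0.7104, -0.0982,  0.012 ]), array([ 0.7138, -0.2335,  0.012 ]), array([ 0.5384, -0.2324,  0.012 ]), array([ 0.5356, -0.1004,  0.012 ])]
[ 0.7045 -0.1008  0.012 ]
[ 0.7077 -0.2309  0.012 ]
[ 0.5385 -0.2337  0.012 ]
[ 0.5344 -0.1062  0.012 ]
```

```bash
cat >> h.py <<'E'
def lid(im,p,r=12,n="top"):
    m=masks(im); k=(m["white"]|m["orange"]); x,y=map(int,p); s=np.zeros_like(k); s[y-r:y+r+1,x-r:x+r+1]=1
    q=np.argwhere(k&s)[:,::-1].astype(np.float32); (c,_,_)=cv2.fitEllipse(cv2.convexHull(q)); 
    o=np.argwhere(m["orange"]&s)[:,::-1]; return np.array(c),o.mean(0) if len(o) else None
def cans(im,pts):
    out=[]
    for p in pts:
        c,o=lid(im,p); P=atz("top",c,.045)
        d=atz("top",o,.045)-P; out.append((P.round(4),round(float(np.arctan2(d[1],d[0])),3),round(float(np.hypot(d[0],d[1])),4)))
    return out
E
python3 - <<'E'
from h import *
t=cv2.imread("pics/top0.png");s=cv2.imread("pics/side0.png")
pts=[(188.5,267),(238.7,277.5),(303.7,273)]
for c in cans(t,pts): print(c)
for p,q in zip(pts,[(234.5,180),(227.5,209),(236,253)]):
    print("tri lid",[x.round(4) for x in np.atleast_1d(tri(q,lid(t,p)[0]))[:1]] if 0 else tri(q,lid(t,p)[0]))
print("hinge",tri((322,250),(322,195)),"sleeve",tri((306.8,263.9),(334,209.5)))
E
```

```text
(array([0.4665, 0.1968, 0.045 ]), 0.369, 0.0131)
(array([0.4435, 0.073 , 0.045 ]), -0.201, 0.0138)
(array([ 0.4602, -0.0854,  0.045 ]), -2.254, 0.0149)
tri lid (array([0.46654414, 0.1965638 , 0.04651081]), np.float64(0.00023470339940320165))
tri lid (array([0.44476798, 0.07301228, 0.04639553]), np.float64(0.0027379567404499676))
tri lid (array([ 0.46162527, -0.08517386,  0.04741294]), np.float64(0.0031905485961604353))
hinge (array([ 0.64851698, -0.12728715,  0.07880299]), np.float64(0.00044631716324063987)) sleeve (array([ 0.61257046, -0.15745227,  0.07226027]), np.float64(0.003010363953509897))
```

```bash
cat > go.py <<'E'
import sys
from h import *
# usage: go.py x y z yaw [x y z yaw ...] -> rows from current pose (yaw = world angle of tool y)
s=sense();M=R.from_quat(s["tool_rot"]).as_matrix();p=s["tool_pos"]
yaw=np.arctan2(M[1,1],M[0,1]); print("now",p.round(4),round(yaw,3),"w",round(s["gripper_width"],4),"t",round(s["t"],1),"j7",s["joint_positions"][6].round(2))
a=np.array(sys.argv[1:],float).reshape(-1,4)
for q in a:
    d=M.T@(q[:3]-p); print(d.round(4),"turn",round(yaw-q[3],3),"rows>=",np.linalg.norm(d)/.05,abs(yaw-q[3])/.15)
E
python3 go.py .4665 .197 .12 1.94 .4665 .197 .022 1.94
```

```text
now [0.1918 0.6205 0.2459] 1.271 w 0.0881 t 0.1 j7 -0.07
[-0.3875 -0.3233  0.1265] turn -0.669 rows>= 10.404893682069188 4.459344465329966
[-0.3874 -0.3232  0.2245] turn -0.669 rows>= 11.044302659828903 4.459344465329966
```

```bash
python3 drive.py '.075 -.3875 -.3235 .1265 -.669;.075 -.3875 -.3235 .1265 -.669;.075 -.3875 -.3235 .1265 -.669;.075 -.3875 -.3235 .1265 -.669;.075 -.3875 -.3235 .1265 -.669;.075 -.3875 -.3235 .1265 -.669;.075 -.3875 -.3235 .1265 -.669;.075 -.3875 -.3235 .1265 -.669;.075 -.3875 -.3235 .1265 -.669;.075 -.3875 -.3235 .1265 -.669;.075 -.3875 -.3235 .1265 -.669;.075 -.3875 -.3235 .1265 -.669' 20; python3 go.py .4665 .197 .12 1.94 .4665 .197 .022 1.94
```

```text
t: 1.3
tool_pos: [0.4678, 0.1934, 0.1193]
tool_rot: [-0.18, 0.984, -0.001, -0.001]
ft_force: [0.3, -0.1, 0.8]
gripper_width: 0.0752
finger_force: 0.0
now [0.4678 0.1934 0.1193] 1.934 w 0.0752 t 1.3 j7 1.41
[-0.0001  0.0038 -0.0008] turn -0.006 rows>= 0.07803310488946183 0.042225393342703775
[-0.0002  0.004   0.0972] turn -0.006 rows>= 1.946612834196754 0.042225393342703775
```

```bash
python3 drive.py '.075 0 0 .03 0;.075 0 0 .06 0;.075 0 0 .085 0;.075 0 0 .097 0;.075 0 0 .097 0;.04 0 0 .097 0;.04 0 0 .097 0;.04 0 0 .097 0;.04 0 0 .097 0;.04 0 0 .097 0' 20; python3 go.py .6002 .2962 .12 1.651 .6002 .2962 .029 1.651
```

```text
t: 2.3
tool_pos: [0.4671, 0.1977, 0.0239]
tool_rot: [-0.184, 0.983, 0.0, 0.001]
ft_force: [-1.1, 0.0, 5.9]
gripper_width: 0.0435
finger_force: 20.0
now [0.4671 0.1977 0.0239] 1.94 w 0.0435 t 2.3 j7 1.39
[-0.1598  0.0439 -0.0959] turn 0.289 rows>= 3.828996015796037 1.9259337212715177
[-0.1597  0.0439 -0.0049] turn 0.289 rows>= 3.3132101781459045 1.9259337212715177
```

```bash
python3 drive.py '.04 0 0 -.04 0;.04 0 0 -.08 0;.04 -.04 .011 -.08 .1;.04 -.08 .022 -.08 .2;.04 -.12 .033 -.08 .289;.04 -.16 .044 -.08 .289;.04 -.16 .044 -.08 .289;.04 -.16 .044 -.08 .289' 20; python3 go.py .6002 .2962 .031 1.651
```

```text
t: 3.1
tool_pos: [0.5996, 0.2963, 0.1025]
tool_rot: [-0.04, 0.999, -0.0, -0.001]
ft_force: [0.5, -1.7, -1.1]
gripper_width: 0.0437
finger_force: 20.0
now [0.5996 0.2963 0.1025] 1.652 w 0.0437 t 3.1 j7 1.14
[-0.0007 -0.0001  0.0715] turn 0.001 rows>= 1.430691281818333 0.003987126358566684
```

Next: lower it, release, retreat, then measure again.

```bash
python3 drive.py '.04 0 0 .03 0;.04 0 0 .055 0;.04 0 0 .068 0;.04 0 0 .071 0;.04 0 0 .071 0;.06 0 0 .071 0;.06 0 0 .071 0;.06 0 0 .04 0;.06 0 0 0 0;.075 0 0 -.02 0' 20; python3 go.py .444 .073 .12 1.37 .444 .073 .022 1.37
```

```text
t: 4.1
tool_pos: [0.6019, 0.2972, 0.1276]
tool_rot: [-0.04, 0.999, 0.001, 0.003]
ft_force: [0.9, 0.8, 0.3]
gripper_width: 0.066
finger_force: 0.0
now [0.6019 0.2972 0.1276] 1.651 w 0.066 t 4.1 j7 1.14
[ 0.1753 -0.2108  0.0062] turn 0.281 rows>= 5.48589121843401 1.872610215547274
[ 0.1758 -0.2111  0.1042] turn 0.281 rows>= 5.876159771159864 1.872610215547274
```

```bash
python3 drive.py '.075 .175 -.211 .006 .281;.075 .175 -.211 .006 .281;.075 .175 -.211 .006 .281;.075 .175 -.211 .006 .281;.075 .175 -.211 .006 .281;.075 .175 -.211 .006 .281;.075 .175 -.211 .006 .281;.075 .175 -.211 .006 .281' 20
python3 - <<'E'
from h import *
t=eyes.snapshot("top");s=eyes.snapshot("side");cv2.imwrite("pics/t1.png",t);cv2.imwrite("pics/s1.png",s)
cv2.imwrite("pics/c1.png",np.vstack([crop(t,80,150,250,150,3)[:,:750],]))
E
python3 go.py .444 .073 .12 1.37 .444 .073 .022 1.37
```

```text
t: 4.9
tool_pos: [0.4436, 0.0724, 0.1181]
tool_rot: [0.101, 0.995, 0.001, 0.001]
ft_force: [0.1, 1.6, 0.2]
gripper_width: 0.075
finger_force: 0.0
now [0.4439 0.0734 0.1178] 1.372 w 0.0751 t 5.0 j7 1.17
[-0.0001 -0.0004 -0.0022] turn 0.002 rows>= 0.044568477487899084 0.01054691840542373
[ 0.0001 -0.0005  0.0958] turn 0.002 rows>= 1.9161644201976893 0.01054691840542373
```

View pics/c1.png

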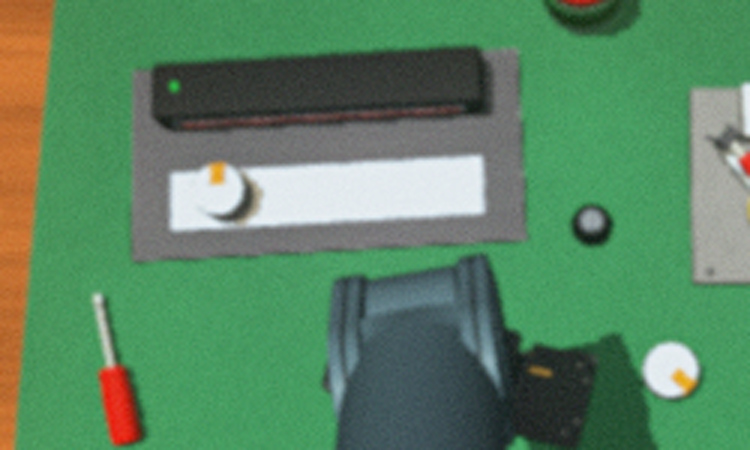

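A stands on the strip at crop (221,190) with its mark towards the scanner, and the gripper is over B. Next I'll grasp B.

```bash
python3 drive.py '.075 0 0 .03 0;.075 0 0 .06 0;.075 0 0 .084 0;.075 0 0 .096 0;.075 0 0 .096 0;.04 0 0 .096 0;.04 0 0 .096 0;.04 0 0 .096 0;.04 0 0 .096 0;.04 0 0 .096 0' 20; python3 go.py .607 .2115 .12 1.651;  python3 - <<'E'
from h import *
print(cans(cv2.imread("pics/t1.png"),[(303.7,273)]))
t=cv2.imread("pics/t1.png");m=masks(t)["orange"];m[:200]=0;m[222:]=0;m[:,:140]=0;m[:,165:]=0
q=np.argwhere(m)[:,::-1]; print(q.mean(0),len(q),atz("top",q.mean(0),.051))
E
```

```text
t: 6.0
tool_pos: [0.4432, 0.0723, 0.0219]
tool_rot: [0.1, 0.995, 0.0, 0.001]
ft_force: [-0.7, 1.5, 7.5]
gripper_width: 0.0436
finger_force: 20.0
now [0.4432 0.0723 0.0219] 1.37 w 0.0436 t 6.0 j7 1.2
[-0.1329  0.1692 -0.0977] turn -0.281 rows>= 4.726645665147256 1.8722543264529328
[(array([ 0.4599, -0.0854,  0.045 ]), -2.238, 0.0147)]
[152.09090909 206.90909091] 22 [0.61431836 0.29532356 0.051     ]
```

```bash
python3 drive.py '.04 0 0 -.04 0;.04 0 0 -.08 0;.04 -.033 .042 -.08 -.1;.04 -.067 .085 -.08 -.2;.04 -.1 .127 -.08 -.281;.04 -.133 .169 -.08 -.281;.04 -.133 .169 -.08 -.281;.04 -.133 .169 -.08 -.281' 20; python3 go.py .607 .2115 .029 1.651
```

```text
t: 6.8
tool_pos: [0.6074, 0.2132, 0.1008]
tool_rot: [-0.041, 0.999, 0.001, 0.0]
ft_force: [-1.1, -0.1, -1.2]
gripper_width: 0.043
finger_force: 20.0
now [0.6074 0.2132 0.1008] 1.653 w 0.043 t 6.8 j7 1.27
[ 0.0006 -0.0017  0.0718] turn 0.002 rows>= 1.4373215933692656 0.014079317288013076
```

```bash
python3 drive.py '.04 0 0 .03 0;.04 0 0 .055 0;.04 0 0 .068 0;.04 0 0 .072 0;.04 0 0 .072 0;.06 0 0 .072 0;.06 0 0 .072 0;.06 0 0 .04 0;.06 0 0 0 0;.075 0 0 -.02 0' 20; python3 go.py .46 -.0854 .12 -.683
```

```text
t: 7.8
tool_pos: [0.6084, 0.2116, 0.1252]
tool_rot: [-0.04, 0.999, 0.001, 0.003]
ft_force: [1.0, -0.2, 0.4]
gripper_width: 0.066
finger_force: 0.0
now [0.6084 0.2116 0.1252] 1.651 w 0.066 t 7.8 j7 1.27
[ 0.1717 -0.2842  0.0039] turn 2.334 rows>= 6.641430042512365 15.558936544334479
```

```bash
python3 drive.py '.075 .17 -.284 .004 2.326;.075 .17 -.284 .004 2.326;.075 .17 -.284 .004 2.326;.075 .17 -.284 .004 2.326;.075 .17 -.284 .004 2.326;.075 .17 -.284 .004 2.326;.075 .17 -.284 .004 2.326;.075 .17 -.284 .004 2.326;.075 .17 -.284 .004 2.326;.075 .17 -.284 .004 2.326;.075 .17 -.284 .004 2.326;.075 .17 -.284 .004 2.326' 20; python3 go.py .46 -.0854 .12 -.675
```

```text
t: 9.0
tool_pos: [0.4605, -0.0856, 0.118]
tool_rot: [0.76, 0.65, 0.001, 0.0]
ft_force: [0.8, 0.6, 0.2]
gripper_width: 0.0753
finger_force: 0.0
now [ 0.4605 -0.0856  0.118 ] -0.155 w 0.0753 t 9.0 j7 0.31
[ 0.0001 -0.0005 -0.002 ] turn 0.52 rows>= 0.0421271052270881 3.467012760036272
```

```bash
python3 drive.py '.075 0 0 0 .15;.075 0 0 0 .3;.075 0 0 .03 .45;.075 0 0 .06 .52;.075 0 0 .084 .52;.075 0 0 .096 .52;.075 0 0 .096 .52;.04 0 0 .096 .52;.04 0 0 .096 .52;.04 0 0 .096 .52;.04 0 0 .096 .52;.04 0 0 .096 .52' 20; python3 go.py .6138 .1268 .12 1.651
```

```text
t: 10.2
tool_pos: [0.4603, -0.0857, 0.0218]
tool_rot: [0.9, 0.436, 0.001, 0.0]
ft_force: [-1.5, 0.7, 6.5]
gripper_width: 0.0437
finger_force: 20.0
now [ 0.4603 -0.0857  0.0218] -0.669 w 0.0437 t 10.2 j7 0.05
[ 0.2619 -0.0112 -0.098 ] turn -2.32 rows>= 5.597760165639826 15.46532642053739
```

```bash
python3 drive.py '.04 0 0 -.04 0;.04 0 0 -.08 0;.04 .044 -.002 -.08 -.15;.04 .087 -.004 -.08 -.3;.04 .131 -.006 -.08 -.45;.04 .174 -.007 -.08 -.6;.04 .218 -.009 -.08 -.75;.04 .262 -.011 -.08 -.9;.04 .262 -.011 -.08 -1.05;.04 .262 -.011 -.08 -1.2;.04 .262 -.011 -.08 -1.35;.04 .262 -.011 -.08 -1.5' 20; python3 go.py .6138 .1268 .12 1.651
```

```text
t: 11.4
tool_pos: [0.6132, 0.1265, 0.1008]
tool_rot: [0.359, 0.934, -0.0, -0.0]
ft_force: [-0.0, 0.1, -1.8]
gripper_width: 0.0436
finger_force: 19.9
now [0.6132 0.1265 0.1008] 0.837 w 0.0436 t 11.4 j7 0.73
[-0.0003  0.0006 -0.0192] turn -0.814 rows>= 0.38413705454906116 5.424550978936055
```

```bash
python3 drive.py '.04 0 0 0 -.15;.04 0 0 0 -.3;.04 0 0 0 -.45;.04 0 0 0 -.6;.04 0 0 0 -.75;.04 0 0 0 -.82;.04 0 0 0 -.82;.04 0 0 0 -.82' 20; python3 go.py .6138 .1268 .029 1.651
```

```text
t: 12.2
tool_pos: [0.6134, 0.1264, 0.101]
tool_rot: [-0.039, 0.999, -0.0, -0.0]
ft_force: [0.0, 0.4, -0.8]
gripper_width: 0.0433
finger_force: 20.0
now [0.6134 0.1264 0.101 ] 1.649 w 0.0433 t 12.2 j7 1.39
[-0.0005  0.0003  0.072 ] turn -0.002 rows>= 1.439620910385238 0.015266924729543756
```

```bash
python3 drive.py '.04 0 0 .03 0;.04 0 0 .055 0;.04 0 0 .068 0;.04 0 0 .072 0;.04 0 0 .072 0;.06 0 0 .072 0;.06 0 0 .072 0;.06 0 0 .04 0;.06 0 0 0 0;.06 0 0 -.04 .15;.06 0 0 -.08 .3' 20; python3 go.py .5 -.164 .18 -.87
```

```text
t: 13.3
tool_pos: [0.6138, 0.1267, 0.1835]
tool_rot: [0.113, 0.994, 0.001, 0.0]
ft_force: [0.3, -0.1, -0.4]
gripper_width: 0.0602
finger_force: 0.0
now [0.6138 0.1267 0.1835] 1.345 w 0.0602 t 13.3 j7 1.13
[ 0.0458 -0.3088  0.0032] turn 2.215 rows>= 6.243655256531234 14.764390839040441
```

```bash
python3 drive.py '.06 .046 -.309 0 2.215;.06 .046 -.309 0 2.215;.06 .046 -.309 0 2.215;.06 .046 -.309 0 2.215;.06 .046 -.309 0 2.215;.06 .046 -.309 0 2.215;.06 .046 -.309 0 2.215;.06 .046 -.309 0 2.215;.06 .046 -.309 0 2.215;.06 .046 -.309 0 2.215;.06 .046 -.309 0 2.215;.06 .046 -.309 0 2.215' 20
python3 - <<'E'
from h import *
t=eyes.snapshot("top");s=eyes.snapshot("side");cv2.imwrite("pics/t2.png",t);cv2.imwrite("pics/s2.png",s)
cv2.imwrite("pics/c2.png",np.vstack([np.hstack([crop(t,120,160,140,80,3),crop(s,255,135,75,80,3)]),np.hstack([crop(t,300,165,75,85,4),crop(s,262,235,75,85,4),np.zeros((340,45,3),np.uint8)])]))
E
```

```text
t: 14.5
tool_pos: [0.5018, -0.1648, 0.1819]
tool_rot: [0.848, 0.529, 0.001, 0.0]
ft_force: [0.2, -0.1, -0.3]
gripper_width: 0.06
finger_force: 0.0
```

View pics/c2.png

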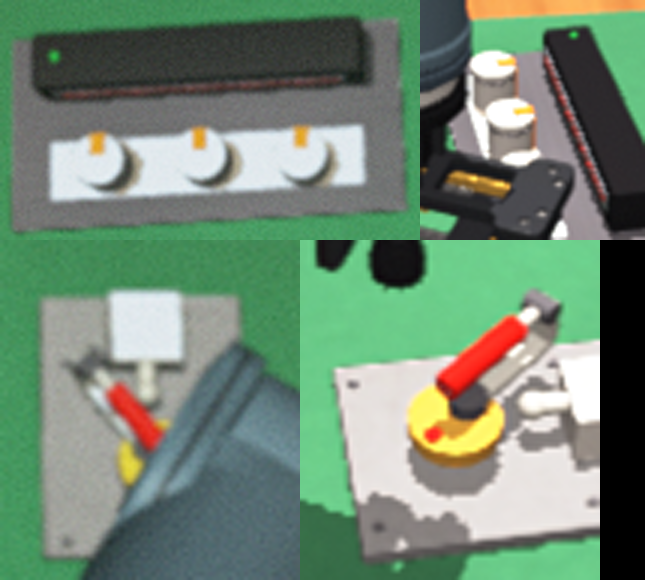

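All three canisters stand on the strip, at crop (100,163), (203,157) and (303,156), with their marks upward towards the scanner block. The handle and cam are unchanged. I'll check the mark angles numerically and refine the hinge line.

```bash
cat >> h.py <<'E'
def marks(t,cs,z=.051,r=9):
    m=masks(t)["orange"]
    for c in cs:
        e=proj("top",[c[0]+.014,c[1],z])[0]; q=[p for p in np.argwhere(m)[:,::-1] if np.linalg.norm(p-e)<r]
        if len(q)<8: print(c,"mark not seen",len(q)); continue
        o=atz("top",np.mean(q,0),z)-[*c,z]; print(c,"mark off",o.round(4),"ang",round(float(np.arctan2(o[1],o[0])),3),len(q))
E
python3 - <<'E'
from h import *
t=cv2.imread("pics/t2.png"); marks(t,[(.600,.2965),(.6076,.2122),(.6136,.1266)])
# reader yaw via block top edge? strip edges refit with hull of white in first picture
t0=cv2.imread("pics/top0.png");m=masks(t0)["white"].astype(np.uint8);m[:195]=0;m[235:]=0;m[:,:120]=0;m[:,260:]=0
pts=np.array([atz("top",p,.006)[:2] for p in cv2.findNonZero(m)[:,0]]); c=pts.mean(0);w,v=np.linalg.eigh(np.cov(pts.T));print("strip",c,"ydir",v[:,1],"len",np.sqrt(12*w))
# sleeve axis in first pictures
for n,box in(("top",(300,370,180,235)),("side",(290,330,245,275))):
    im=t0 if n=="top" else cv2.imread("pics/side0.png");m=masks(im)["red"];b=np.zeros_like(m);b[box[2]:box[3],box[0]:box[1]]=1
    q=np.argwhere(m&b)[:,::-1]; 
    P=np.array([atz(n,p,.072)[:2] for p in q]); P=P[P[:,0]<.72];c=P.mean(0);w,v=np.linalg.eigh(np.cov(P.T));print(n,"sleeve c",c,"ang",np.arctan2(v[1,1],v[0,1]),"len",np.sqrt(12*w))
E
```

```text
(0.6, 0.2965) mark off [ 0.0148 -0.0011 -0.    ] ang -0.075 24
(0.6076, 0.2122) mark off [ 0.0132 -0.0024 -0.    ] ang -0.18 20
(0.6136, 0.1266) mark off [ 0.0099 -0.0018 -0.    ] ang -0.179 20
strip [0.6068155  0.21062728] ydir [-0.07920073  0.99685869] len [0.05332599 0.2739164 ]
top sleeve c [ 0.61086254 -0.16026639] ang -2.4850974311146254 len [0.01283626 0.05883998]
side sleeve c [ 0.61124238 -0.15737843] ang -2.3892867260066932 len [0.01666315 0.06417348]
```

```bash
cat >> h.py <<'E'
def fitlid(im,x,y,z,n="top",a0=0,a1=2*np.pi):
    g=cv2.GaussianBlur(cv2.cvtColor(im,cv2.COLOR_BGR2GRAY).astype(np.float32),(0,0),.7); hs=cv2.cvtColor(im,cv2.COLOR_BGR2HSV).astype(np.float32)
    a=np.linspace(a0,a1,72); u=np.c_[np.cos(a),np.sin(a),0*a]
    smp=lambda I,P:cv2.remap(I,proj(n,P).astype(np.float32).reshape(-1,1,2),None,cv2.INTER_LINEAR)[:,0]
    best=max(((np.mean(np.abs(smp(g,[x+i,y+j,z]+.0235*u)-smp(g,[x+i,y+j,z]+.0205*u))),i,j) for i in np.arange(-.006,.0061,.0005) for j in np.arange(-.006,.0061,.0005)))
    cx,cy=x+best[1],y+best[2]
    b=np.linspace(-np.pi,np.pi,361)[:-1]; r=np.linspace(.011,.019,9); P=np.array([[cx+q*np.cos(t),cy+q*np.sin(t),z] for t in b for q in r])
    S=smp(hs[:,:,1].copy(),P).reshape(360,9).mean(1); S=np.clip(S-S.max()*.4,0,None); f=np.angle(np.sum(S*np.exp(1j*b)))
    return round(cx,4),round(cy,4),round(float(f),3),round(float(best[0]),1)
E
python3 - <<'E'
from h import *
for k in(0,1,2):
    t=cv2.imread(f"pics/{['top0','t1','t2'][k]}.png")
    for c in ([(.4665,.197,.045),(.444,.073,.045),(.4602,-.0854,.045)] if k==0 else [(.6,.2965,.051)] if k==1 else [(.6,.2965,.051),(.6076,.2122,.051),(.6136,.1266,.051)]): print(k,fitlid(t,*c))
s=cv2.imread("pics/side0.png")
for c in [(.4665,.197,.045),(.444,.073,.045),(.4602,-.0854,.045)]: print("side",fitlid(s,*c,n="side"))
s=cv2.imread("pics/s2.png")
for c in [(.6,.2965,.051),(.6076,.2122,.051)]: print("side2",fitlid(s,*c,n="side"))
E
```

```text
0 (np.float64(0.4665), np.float64(0.1965), 0.368, 49.1)
0 (np.float64(0.444), np.float64(0.073), -0.207, 46.3)
0 (np.float64(0.4602), np.float64(-0.0854), -2.275, 48.1)
1 (np.float64(0.6005), np.float64(0.2945), 0.078, 31.3)
2 (np.float64(0.6005), np.float64(0.2945), 0.076, 31.3)
2 (np.float64(0.6066), np.float64(0.2092), 0.068, 31.2)
2 (np.float64(0.6101), np.float64(0.1246), 0.038, 27.0)
side (np.float64(0.467), np.float64(0.1995), 0.486, 39.7)
side (np.float64(0.4445), np.float64(0.0755), -0.12, 42.8)
side (np.float64(0.4612), np.float64(-0.0829), -2.346, 53.2)
side2 (np.float64(0.5995), np.float64(0.299), 0.093, 34.3)
side2 (np.float64(0.6076), np.float64(0.2137), 0.109, 29.8)
```

Mark angles come out at 0.04 to 0.08 rad, against about 0.08 for the reader yaw. The two views' y biases are opposite, at about ∓2 mm, so I'll average them. Next, the handle.

```bash
python3 go.py .606 -.1624 .12 -.87
```

```text
now [ 0.5018 -0.1647  0.1817] -0.45 w 0.0599 t 14.6 j7 0.11
[0.0474 0.0927 0.0618] turn 0.42 rows>= 2.422237935912537 2.7998979406438362
```

```bash
python3 drive.py '.05 .024 .046 .03 .14;.05 .0474 .0927 .0618 .28;.05 .0474 .0927 .0618 .42;.05 .0474 .0927 .0618 .42;.05 .0474 .0927 .0618 .42;.05 .0474 .0927 .0618 .42' 15
python3 - <<'E'
from h import *
s=eyes.snapshot("side");t=eyes.snapshot("top");cv2.imwrite("pics/s3.png",s);cv2.imwrite("pics/c3.png",np.hstack([crop(s,240,190,110,110,4),crop(t,300,165,85,110,4)]))
E
python3 go.py .606 -.1624 .065 -.87
```

```text
t: 15.2
tool_pos: [0.6047, -0.1632, 0.1204]
tool_rot: [0.939, 0.345, 0.0, 0.0]
ft_force: [-0.0, -0.1, -0.2]
gripper_width: 0.0499
finger_force: 0.0
now [ 0.6049 -0.1629  0.1206] -0.868 w 0.0501 t 15.3 j7 -0.24
[0.0011 0.0002 0.0556] turn 0.002 rows>= 1.111608959903705 0.012525094562535108
```

View pics/c3.png

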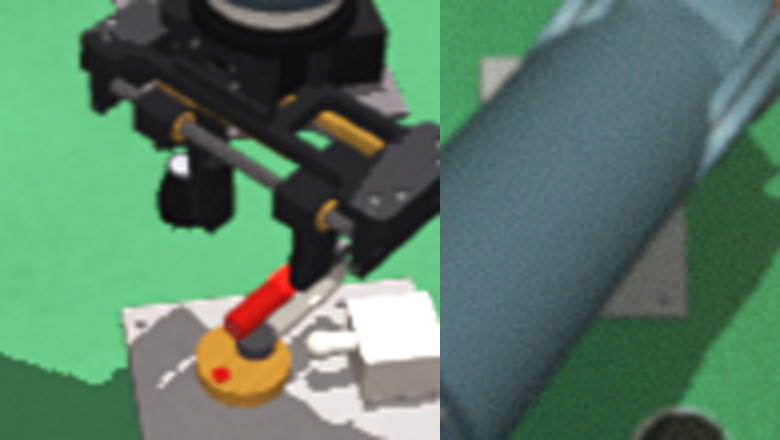

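The fingers, at crop (195,200) and (310,260), straddle the line of the red sleeve near (260,300). Next: descend and grip.

```bash
python3 drive.py '.05 .001 0 .025 0;.05 .001 0 .045 0;.05 .001 0 .0556 0;.05 .001 0 .0556 0;.01 .001 0 .0556 0;.01 .001 0 .0556 0;.01 .001 0 .0556 0;.01 .001 0 .0556 0;.01 .001 0 .0556 0;.01 .001 0 .0556 0' 15; python3 go.py
```

```text
t: 16.3
tool_pos: [0.6071, -0.1627, 0.0644]
tool_rot: [0.939, 0.344, 0.001, 0.001]
ft_force: [1.9, -3.0, 0.8]
gripper_width: 0.0155
finger_force: 15.0
now [ 0.6071 -0.1627  0.0644] -0.869 w 0.0155 t 16.3 j7 -0.2
```

```bash
python3 drive.py '.01 .002 0 -.0142 0;.01 .0074 0 -.0275 0;.01 .0161 0 -.0389 0;.01 .0275 0 -.0476 0;.01 .0408 0 -.0531 0;.01 .055 0 -.055 0;.01 .056 0 -.055 0;.01 .056 0 -.055 0;.01 .056 0 -.055 0;.01 .056 0 -.055 0' 15
python3 - <<'E'
from h import *
s=eyes.snapshot("side");t=eyes.snapshot("top");cv2.imwrite("pics/t4.png",t);cv2.imwrite("pics/s4.png",s);cv2.imwrite("pics/c4.png",np.hstack([crop(s,250,170,110,130,4),crop(t,120,160,85,130,4)]))
for c in [(.6,.2965,.051),(.6076,.2122,.051),(.6136,.1266,.051)]: print(fitlid(t,*c))
E
python3 go.py
```

```text
t: 17.3
tool_pos: [0.6503, -0.1246, 0.1201]
tool_rot: [0.939, 0.344, 0.001, -0.0]
ft_force: [-0.6, -1.5, 7.7]
gripper_width: 0.0155
finger_force: 15.0
(np.float64(0.6005), np.float64(0.2945), 0.074, 31.9)
(np.float64(0.6066), np.float64(0.2092), 0.071, 31.4)
(np.float64(0.6101), np.float64(0.1246), 0.041, 27.3)
now [ 0.6503 -0.1246  0.1201] -0.868 w 0.0156 t 17.4 j7 -0.32
```

View pics/c4.png

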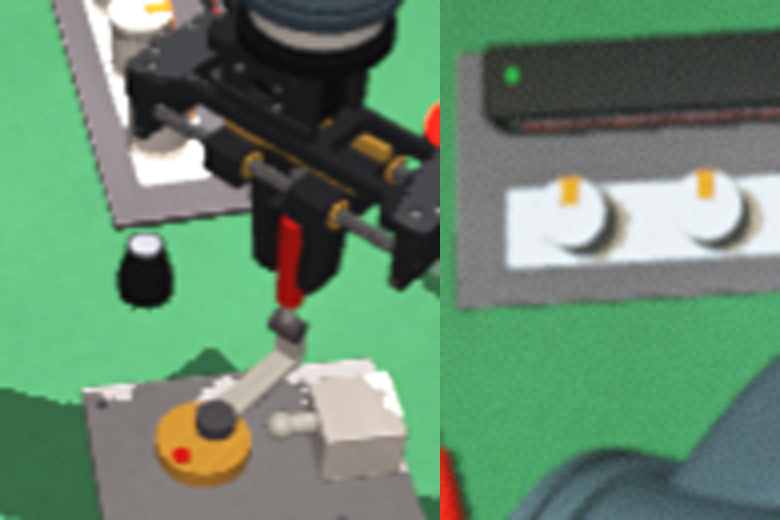

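The handle is upright in the grip at crop (290,260) and the canisters are unchanged. Next I'll crank counter-clockwise, turning the gripper along with it.

```bash
python3 drive.py '.01 -.0007 -.009 0 -.15;.01 -.0027 -.0177 0 -.3;.01 -.006 -.0261 0 -.45;.01 -.0105 -.0339 0 -.6;.01 -.0161 -.0409 0 -.75;.01 -.0227 -.047 0 -.9;.01 -.0301 -.052 0 -1.05;.01 -.0383 -.0559 0 -1.2;.01 -.0383 -.0559 0 -1.2;.01 -.0383 -.0559 0 -1.2' 15;python3 go.py
```

```text
t: 18.4
tool_pos: [0.5841, -0.1072, 0.12]
tool_rot: [0.581, 0.814, 0.001, 0.0]
ft_force: [-1.2, -1.4, 9.2]
gripper_width: 0.0152
finger_force: 15.0
now [ 0.5841 -0.1072  0.12  ] 0.33 w 0.0152 t 18.4 j7 0.67
```

```bash
python3 drive.py '.01 -.0007 -.009 0 -.15;.01 -.0027 -.0177 0 -.3;.01 -.006 -.0261 0 -.45;.01 -.0105 -.0339 0 -.6;.01 -.0161 -.0409 0 -.75;.01 -.0227 -.047 0 -.9;.01 -.0301 -.052 0 -1.05;.01 -.0383 -.0559 0 -1.2;.01 -.0416 -.0571 0 -1.26;.01 -.0416 -.0571 0 -1.26;.01 -.0416 -.0571 0 -1.26;.01 -.0416 -.0571 0 -1.26' 15;python3 - <<'E'
from h import *
s=eyes.snapshot("side");t=eyes.snapshot("top");cv2.imwrite("pics/t5.png",t);cv2.imwrite("pics/s5.png",s)
for c in [(.6,.2965,.051),(.6076,.2122,.051),(.6136,.1266,.051)]: print(fitlid(t,*c))
cv2.imwrite("pics/c5.png",np.hstack([crop(s,225,160,130,150,4),crop(t,120,160,70,150,4)]))
E
python3 go.py
```

```text
t: 19.6
tool_pos: [0.5439, -0.1643, 0.1199]
tool_rot: [-0.01, 1.0, 0.001, 0.0]
ft_force: [-1.6, -0.4, 9.6]
gripper_width: 0.0156
finger_force: 15.0
(np.float64(0.6005), np.float64(0.2945), 0.077, 31.4)
(np.float64(0.6066), np.float64(0.2092), 0.071, 31.1)
(np.float64(0.6101), np.float64(0.1246), 0.041, 27.2)
now [ 0.5439 -0.1644  0.1199] 1.591 w 0.0153 t 19.7 j7 1.81
```

View pics/c5.png

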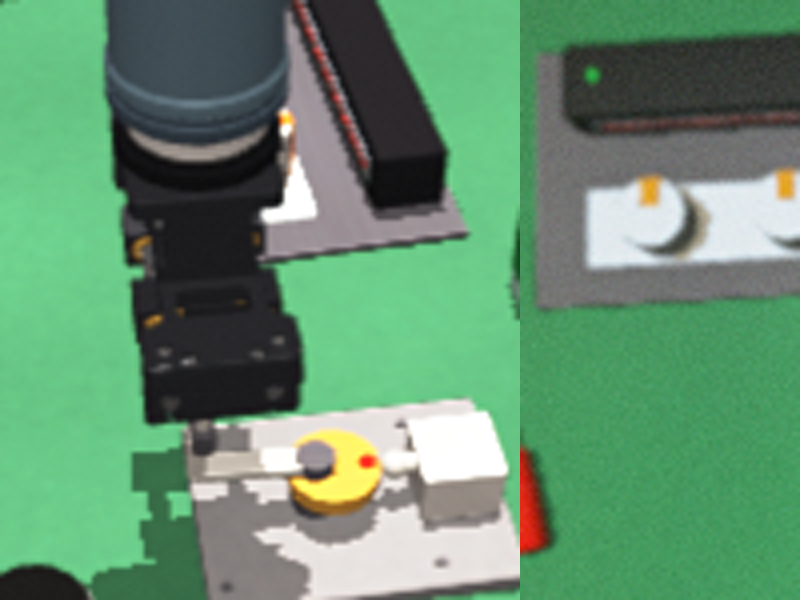

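The red dot at crop (367,461) points at the plunger tip at (395,460), which is pressed in. The canisters haven't moved. Now I'll crank back.

```bash
python3 drive.py '.01 0 0 0 0;.01 0 0 0 0;.01 -.0007 .009 0 .15;.01 -.0027 .0177 0 .3;.01 -.006 .0261 0 .45;.01 -.0105 .0339 0 .6;.01 -.0161 .0409 0 .75;.01 -.0227 .047 0 .9;.01 -.0301 .052 0 1.05;.01 -.0383 .0559 0 1.2;.01 -.0416 .0571 0 1.26;.01 -.0416 .0571 0 1.26' 15;python3 go.py
```

```text
t: 20.9
tool_pos: [0.5852, -0.1067, 0.12]
tool_rot: [0.582, 0.813, 0.001, 0.001]
ft_force: [0.1, -1.1, 9.4]
gripper_width: 0.0153
finger_force: 15.0
now [ 0.5852 -0.1067  0.12  ] 0.329 w 0.0153 t 20.9 j7 0.67
```

```bash
python3 drive.py '.01 -.0007 .009 0 .15;.01 -.0027 .0177 0 .3;.01 -.006 .0261 0 .45;.01 -.0105 .0339 0 .6;.01 -.0161 .0409 0 .75;.01 -.0227 .047 0 .9;.01 -.0301 .052 0 1.05;.01 -.0383 .0559 0 1.2;.01 -.0383 .0559 0 1.2;.01 -.0383 .0559 0 1.2' 15;python3 go.py .6503 -.1246 .12 -.868
```

```text
t: 21.9
tool_pos: [0.6504, -0.125, 0.1201]
tool_rot: [0.939, 0.344, 0.001, 0.0]
ft_force: [1.8, -1.6, 8.1]
gripper_width: 0.0155
finger_force: 15.0
now [ 0.6504 -0.125   0.1201] -0.869 w 0.0155 t 21.9 j7 -0.32
[ 0.0001 -0.0004  0.0001] turn -0.001 rows>= 0.007895186511641415 0.008976286200325461
```

```bash
python3 drive.py '.01 -.0142 0 .0019 0;.01 -.0275 0 .0074 0;.01 -.0389 0 .0161 0;.01 -.0476 0 .0275 0;.01 -.0531 0 .0408 0;.01 -.056 0 .055 0;.01 -.056 0 .057 0;.01 -.056 0 .057 0;.01 -.056 0 .057 0' 15;python3 go.py
```

```text
t: 22.8
tool_pos: [0.6066, -0.1628, 0.0621]
tool_rot: [0.939, 0.343, 0.001, 0.001]
ft_force: [3.2, -1.8, 9.0]
gripper_width: 0.0153
finger_force: 15.1
now [ 0.6066 -0.1628  0.0621] -0.87 w 0.0153 t 22.8 j7 -0.2
```

```bash
python3 drive.py '.045 0 0 0 0;.045 0 0 0 0;.045 0 0 0 0;.045 0 0 -.03 0;.06 0 0 -.07 0;.06 0 0 -.12 0;.06 -.05 0 -.12 .15;.06 -.1 0 -.12 .3;.06 -.12 0 -.12 .45;.06 -.12 0 -.12 .6;.06 -.12 0 -.12 .62' 15;python3 - <<'E'
from h import *
s=eyes.snapshot("side");t=eyes.snapshot("top");cv2.imwrite("pics/t6.png",t);cv2.imwrite("pics/s6.png",s)
for c in [(.6,.2965,.051),(.6076,.2122,.051),(.6136,.1266,.051)]: print(fitlid(t,*c))
cv2.imwrite("pics/c6.png",np.vstack([crop(t,80,120,360,120,2),np.hstack([crop(s,250,220,100,110,3),crop(t,300,165,85,110,3),np.zeros((330,165,3),np.uint8)])]))
E
python3 go.py .6136 .1266 .125 -1.49
```

```text
t: 23.9
tool_pos: [0.5134, -0.2392, 0.1812]
tool_rot: [0.999, 0.039, -0.001, -0.0]
ft_force: [-0.2, -0.2, -0.1]
gripper_width: 0.0599
finger_force: 0.0
(np.float64(0.6005), np.float64(0.2945), 0.076, 31.5)
(np.float64(0.6066), np.float64(0.2092), 0.069, 31.3)
(np.float64(0.6076), np.float64(0.1211), 0.155, 9.9)
now [ 0.5145 -0.2385  0.1812] -1.485 w 0.0596 t 24.0 j7 -0.61
[ 0.1301 -0.3553  0.0563] turn 0.005 rows>= 7.650035172469233 0.033220236404744405
```

View pics/c6.png

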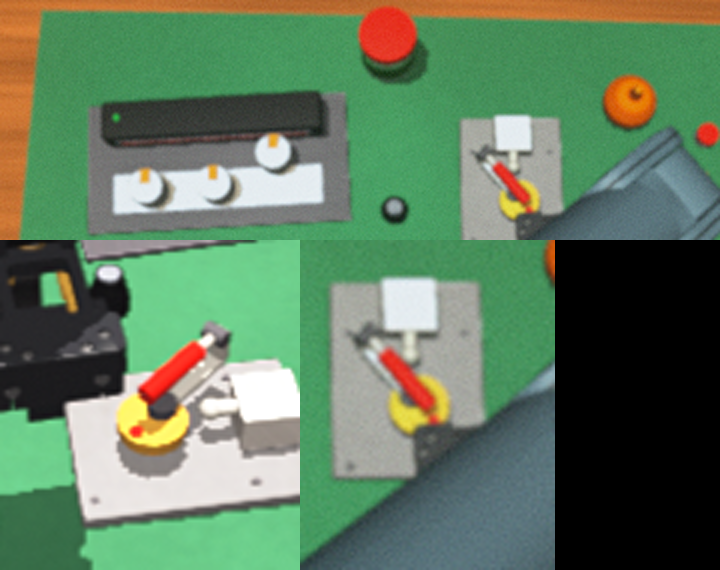

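The handle is folded and the cam clear. The third canister has been knocked towards the scanner, to crop (273,152), still upright. I'll relocate it.

Run:
```python
from h import *
t=cv2.imread("pics/t6.png");s=cv2.imread("pics/s6.png")
P=atz("top",(80+273/2,120+152/2),.051);print(P)
print(fitlid(t,P[0],P[1],.051)); print("side",fitlid(s,P[0],P[1]+.004,.051,n="side"))
```

```text
[0.64589534 0.1345105  0.051     ]
(np.float64(0.6489), np.float64(0.136), 0.006, 54.2)
side (np.float64(0.6504), np.float64(0.1405), 0.007, 40.3)
```

```bash
python3 go.py .6496 .138 .125 -1.49
```

```text
now [ 0.5145 -0.2385  0.1812] -1.485 w 0.0596 t 24.0 j7 -0.61
[ 0.1669 -0.3635  0.0562] turn 0.005 rows>= 8.07945781624015 0.033220236404744405
```

```bash
python3 drive.py '.065 .02 -.045 0 0;.065 .167 -.3635 .056 .005;.065 .167 -.3635 .056 .005;.065 .167 -.3635 .056 .005;.065 .167 -.3635 .056 .005;.065 .167 -.3635 .056 .005;.065 .167 -.3635 .056 .005;.065 .167 -.3635 .056 .005;.065 .167 -.3635 .056 .005;.065 .167 -.3635 .056 .005;.065 .167 -.3635 .056 .005' 20;python3 go.py .6496 .138 .029 -1.49
```

```text
t: 25.1
tool_pos: [0.6509, 0.1351, 0.1258]
tool_rot: [0.999, 0.039, -0.0, 0.001]
ft_force: [-0.6, -0.2, 1.1]
gripper_width: 0.0651
finger_force: 0.0
now [0.6509 0.1351 0.1258] -1.494 w 0.0651 t 25.1 j7 -1.24
[-0.001  -0.0031  0.0968] turn -0.004 rows>= 1.9372282137757562 0.0245859445355201
```

```bash
python3 drive.py '.065 -.001 -.003 .03 0;.065 -.001 -.003 .06 0;.065 -.001 -.003 .085 0;.065 -.001 -.003 .0965 0;.065 -.001 -.003 .0965 0;.04 -.001 -.003 .0965 0;.04 -.001 -.003 .0965 0;.04 -.001 -.003 .0965 0;.04 -.001 -.003 .0965 0;.04 -.001 -.003 .04 0;.04 -.001 -.003 0 0;.04 -.001 -.003 0 0' 25;python3 go.py .586 -.358 .125 -1.6
```

```text
t: 26.3
tool_pos: [0.6541, 0.1394, 0.1325]
tool_rot: [0.999, 0.038, 0.005, -0.001]
ft_force: [0.5, -0.8, -1.2]
gripper_width: 0.0437
finger_force: 25.0
now [0.6541 0.1394 0.1325] -1.494 w 0.0437 t 26.3 j7 -1.24
[-0.106   0.4907  0.0059] turn 0.106 rows>= 10.041251090187476 0.7053398313056011
```

```bash
python3 drive.py '.04 -.1 .49 .006 .106;.04 -.1 .49 .006 .106;.04 -.1 .49 .006 .106;.04 -.1 .49 .006 .106;.04 -.1 .49 .006 .106;.04 -.1 .49 .006 .106;.04 -.1 .49 .006 .106;.04 -.1 .49 .006 .106;.04 -.1 .49 .006 .106;.04 -.1 .49 .006 .106;.04 -.1 .49 .006 .106;.04 -.1 .49 .006 .106' 25;python3 go.py .586 -.358 .031 -1.6
```

```text
t: 27.5
tool_pos: [0.5867, -0.3581, 0.1192]
tool_rot: [1.0, -0.016, -0.0, -0.0]
ft_force: [0.4, 1.1, -1.0]
gripper_width: 0.0432
finger_force: 25.0
now [ 0.5867 -0.3581  0.1192] -1.603 w 0.0432 t 27.5 j7 -0.61
[-0.0007 -0.0001  0.0882] turn -0.003 rows>= 1.7642268532353949 0.02099396704113706
```

Next: lower it, release, retreat, and head back for B.

```bash
python3 drive.py '.04 0 0 .03 0;.04 0 0 .06 0;.04 0 0 .08 0;.04 0 0 .0885 0;.04 0 0 .0885 0;.06 0 0 .0885 0;.06 0 0 .0885 0;.06 0 0 .04 0;.06 0 0 0 0;.065 0 0 -.01 0' 25;python3 go.py .6076 .2125 .125 -1.49
```

```text
t: 28.5
tool_pos: [0.59, -0.3589, 0.1353]
tool_rot: [1.0, -0.015, 0.003, 0.002]
ft_force: [0.1, -0.8, 0.2]
gripper_width: 0.0644
finger_force: 0.0
now [ 0.59   -0.3589  0.1353] -1.6 w 0.0644 t 28.5 j7 -0.62
[ 0.0008 -0.5718  0.0078] turn -0.11 rows>= 11.436238531726604 0.7343897224297091
```

```bash
python3 drive.py '.065 .001 -.572 .008 -.11;.065 .001 -.572 .008 -.11;.065 .001 -.572 .008 -.11;.065 .001 -.572 .008 -.11;.065 .001 -.572 .008 -.11;.065 .001 -.572 .008 -.11;.065 .001 -.572 .008 -.11;.065 .001 -.572 .008 -.11;.065 .001 -.572 .008 -.11;.065 .001 -.572 .008 -.11;.065 .001 -.572 .008 -.11;.065 .001 -.572 .008 -.11' 25;python3 - <<'E'
from h import *
t=eyes.snapshot("top");cv2.imwrite("pics/t7.png",t)
print(fitlid(t,.6,.2965,.051)); print("C",fitlid(t,.586,-.360,.051)); s=eyes.snapshot("side");cv2.imwrite("pics/s7.png",s)
cv2.imwrite("pics/c7.png",np.hstack([crop(t,80,130,120,140,3),crop(t,370,190,75,140,3)]))
E
python3 go.py .6076 .2125 .029 -1.49
```

```text
t: 29.7
tool_pos: [0.6046, 0.2221, 0.1211]
tool_rot: [0.999, 0.044, -0.0, -0.001]
ft_force: [-0.6, 0.5, 0.0]
gripper_width: 0.065
finger_force: 0.0
(np.float64(0.601), np.float64(0.2935), 0.572, 15.9)
C (np.float64(0.5855), np.float64(-0.357), -0.134, 30.1)
now [0.6048 0.2209 0.121 ] -1.482 w 0.065 t 29.8 j7 -1.35
[0.0021 0.0088 0.092 ] turn 0.008 rows>= 1.848568786718801 0.051635549517962495
```

View pics/c7.png

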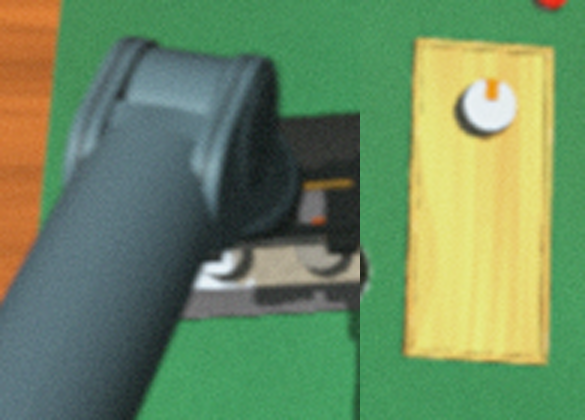

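C stands in the tray at crop (488,103), and B is under the gripper. The tool is still settling, so I'll re-check before descending.

```bash
python3 drive.py '.07 0 0 .01 0;.07 0 0 .03 0;.07 0 0 .03 0' 25;python3 go.py .6076 .2125 .029 -1.49
```

```text
t: 30.1
tool_pos: [0.6035, 0.2126, 0.0884]
tool_rot: [0.999, 0.039, -0.003, 0.001]
ft_force: [-0.5, 0.7, -0.7]
gripper_width: 0.0698
finger_force: 0.0
now [0.6035 0.2126 0.0884] -1.493 w 0.0698 t 30.1 j7 -1.33
[0.0044 0.0003 0.0594] turn -0.003 rows>= 1.1912947852949 0.01869189343625936
```

```bash
python3 drive.py '.07 .003 0 .03 0;.07 .003 0 .05 0;.07 .003 0 .06 0;.07 .003 0 .06 0;.04 .003 0 .06 0;.04 .003 0 .06 0;.04 .003 0 .06 0;.04 .003 0 .06 0;.04 .003 0 .06 0;.04 .003 0 .01 0;.04 .003 0 -.035 0;.04 .003 0 -.035 0' 25;python3 go.py .511 -.355 .125 -1.6
```

```text
t: 31.3
tool_pos: [0.6124, 0.2158, 0.1328]
tool_rot: [0.999, 0.04, 0.005, -0.001]
ft_force: [1.1, 0.9, -0.8]
gripper_width: 0.0431
finger_force: 25.0
now [0.6124 0.2158 0.1328] -1.49 w 0.0431 t 31.3 j7 -1.35
[-0.147   0.5608  0.0051] turn 0.11 rows>= 11.595435931816253 0.7321156603637169
```

```bash
python3 drive.py '.04 -.142 .558 0 .11;.04 -.142 .558 0 .11;.04 -.142 .558 0 .11;.04 -.142 .558 0 .11;.04 -.142 .558 0 .11;.04 -.142 .558 0 .11;.04 -.142 .558 0 .11;.04 -.142 .558 0 .11;.04 -.142 .558 0 .11;.04 -.142 .558 0 .11;.04 -.142 .558 0 .11;.04 -.142 .558 0 .11' 25;python3 go.py .511 -.355 .031 -1.6
```

```text
t: 32.5
tool_pos: [0.5098, -0.3571, 0.1267]
tool_rot: [1.0, -0.017, -0.0, 0.001]
ft_force: [0.3, -0.2, -1.7]
gripper_width: 0.0435
finger_force: 25.0
now [ 0.5098 -0.3571  0.1267] -1.605 w 0.0435 t 32.5 j7 -0.52
[ 0.0012 -0.0023  0.0957] turn -0.005 rows>= 1.9153478611447272 0.03097394853559236
```

```bash
python3 drive.py '.04 .001 0 .03 0;.04 .001 0 .06 0;.04 .001 0 .085 0;.04 .001 0 .096 0;.04 .001 0 .096 0;.06 .001 0 .096 0;.06 .001 0 .096 0;.06 .001 0 .05 0;.06 .001 0 0 0;.065 .001 0 0 0' 25;python3 go.py .6 .2965 .125 -1.49
```

```text
t: 33.5
tool_pos: [0.5159, -0.3556, 0.1334]
tool_rot: [1.0, -0.015, 0.004, 0.003]
ft_force: [0.5, -1.0, 0.1]
gripper_width: 0.0646
finger_force: 0.0
now [ 0.5159 -0.3556  0.1334] -1.601 w 0.0646 t 33.5 j7 -0.52
[ 0.0647 -0.6544  0.005 ] turn -0.111 rows>= 13.151493912750212 0.7371422424068763
```

```bash
python3 drive.py '.065 .067 -.654 0 -.11;.065 .067 -.654 0 -.11;.065 .067 -.654 0 -.11;.065 .067 -.654 0 -.11;.065 .067 -.654 0 -.11;.065 .067 -.654 0 -.11;.065 .067 -.654 0 -.11;.065 .067 -.654 0 -.11;.065 .067 -.654 0 -.11;.065 .067 -.654 0 -.11;.065 .067 -.654 0 -.11;.065 .067 -.654 0 -.11' 25;python3 go.py .6 .2965 .125 -1.49
python3 - <<'E'
from h import *
s=eyes.snapshot("side");print(fitlid(s,.6,.299,.051,n="side"));t=eyes.snapshot("top");print(fitlid(t,.511,-.357,.051),fitlid(t,.6,.2945,.051));cv2.imwrite("pics/t8.png",t);cv2.imwrite("pics/s8.png",s)
E
```

```text
t: 34.7
tool_pos: [0.5914, 0.2448, 0.1268]
tool_rot: [0.999, 0.041, 0.0, -0.0]
ft_force: [1.5, -0.3, 1.1]
gripper_width: 0.0652
finger_force: 0.0
now [0.5914 0.2448 0.1268] -1.49 w 0.0652 t 34.7 j7 -1.4
[ 0.0128 -0.0508  0.0018] turn 0.0 rows>= 1.0480725985718118 0.0029594191150369062
(np.float64(0.601), np.float64(0.298), 0.315, 20.4)
(np.float64(0.5085), np.float64(-0.353), -0.078, 27.6) (np.float64(0.5945), np.float64(0.2885), 0.267, 17.0)
```

```bash
python3 drive.py '.07 .0125 -.05 0 0;.07 .0125 -.05 0 0;.07 .0125 -.05 .02 0;.07 .0125 -.05 .035 0;.07 .0125 -.05 .035 0;.07 .0125 -.05 .035 0' 25;python3 go.py .6 .2965 .029 -1.49
```

```text
t: 35.4
tool_pos: [0.5998, 0.2918, 0.091]
tool_rot: [0.999, 0.039, -0.001, 0.001]
ft_force: [0.4, 0.6, 0.2]
gripper_width: 0.0699
finger_force: 0.0
now [0.5998 0.2918 0.091 ] -1.492 w 0.0699 t 35.4 j7 -1.46
[ 0.0007 -0.0047  0.062 ] turn -0.002 rows>= 1.2438907311609564 0.012078843301175368
```

```bash
python3 drive.py '.07 .001 -.005 .03 0;.07 .001 -.005 .05 0;.07 .001 -.005 .062 0;.07 .001 -.005 .062 0;.04 .001 -.005 .062 0;.04 .001 -.005 .062 0;.04 .001 -.005 .062 0;.04 .001 -.005 .062 0;.04 .001 -.005 .062 0;.04 .001 -.005 .015 0;.04 .001 -.005 -.03 0;.04 .001 -.005 -.035 0' 25;python3 go.py .436 -.352 .125 -1.6
```

```text
t: 36.6
tool_pos: [0.604, 0.2989, 0.1326]
tool_rot: [0.999, 0.04, 0.004, -0.002]
ft_force: [0.8, -0.5, -0.8]
gripper_width: 0.043
finger_force: 25.0
now [0.604  0.2989 0.1326] -1.49 w 0.043 t 36.6 j7 -1.49
[-0.2199  0.6353  0.004 ] turn 0.11 rows>= 13.446491187310114 0.7315230513797196
```

```bash
python3 drive.py '.04 -.216 .634 0 .11;.04 -.216 .634 0 .11;.04 -.216 .634 0 .11;.04 -.216 .634 0 .11;.04 -.216 .634 0 .11;.04 -.216 .634 0 .11;.04 -.216 .634 0 .11;.04 -.216 .634 0 .11;.04 -.216 .634 0 .11;.04 -.216 .634 0 .11;.04 -.216 .634 0 .11;.04 -.216 .634 0 .11' 25;python3 go.py .436 -.352 .125 -1.6
```

```text
t: 37.8
tool_pos: [0.4528, -0.2847, 0.1264]
tool_rot: [1.0, -0.014, -0.0, -0.0]
ft_force: [1.2, -1.2, -0.3]
gripper_width: 0.0436
finger_force: 25.0
now [ 0.4528 -0.2847  0.1264] -1.6 w 0.0436 t 37.8 j7 -0.52
[-0.0149  0.0677  0.0014] turn 0.0 rows>= 1.3868048995758822 0.002746511247665081
```

```bash
python3 drive.py '.04 -.0075 .034 0 0;.04 -.015 .067 0 0;.04 -.015 .067 0 0;.04 -.015 .067 0 0;.04 -.015 .067 0 0' 25;python3 go.py .436 -.352 .031 -1.6
python3 - <<'E'
from h import *
s=eyes.snapshot("side");cv2.imwrite("pics/s9.png",s);cv2.imwrite("pics/c9.png",crop(s,150,240,200,170,3))
E
```

```text
t: 38.3
tool_pos: [0.4372, -0.3483, 0.1262]
tool_rot: [1.0, -0.014, -0.0, -0.001]
ft_force: [0.2, 0.0, -0.6]
gripper_width: 0.0432
finger_force: 25.0
now [ 0.4372 -0.3483  0.1262] -1.598 w 0.0432 t 38.3 j7 -0.42
[-0.001   0.0039  0.0952] turn 0.002 rows>= 1.906514177991368 0.010324792186883574
```

View pics/c9.png

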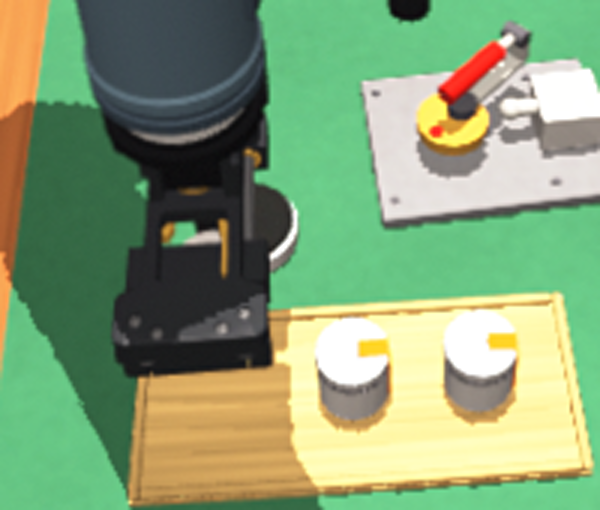

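Two canisters stand in the tray at crop (353,370) and (480,360), and the last one is over its slot, clear of the cushion. Next I'll lower it and release.

```bash
python3 drive.py '.04 0 .002 .03 0;.04 0 .002 .06 0;.04 0 .002 .085 0;.04 0 .002 .0955 0;.04 0 .002 .0955 0;.06 0 .002 .0955 0;.06 0 .002 .0955 0;.06 0 .002 .05 0;.06 0 .002 0 0;.06 0 -.05 -.04 0;.06 0 -.1 -.08 0;.06 0 -.15 -.1 0' 25
python3 drive.py '.06 0 -.05 0 0;.06 0 -.1 0 0;.06 0 -.15 0 0;.06 0 -.2 0 0;.06 0 -.2 0 0'
python3 - <<'E'
from h import *
t=eyes.snapshot("top");s=eyes.snapshot("side");cv2.imwrite("pics/t10.png",t);cv2.imwrite("pics/s10.png",s)
for c in [(.436,-.352),(.511,-.355),(.586,-.358)]: print(fitlid(t,c[0],c[1],.051),fitlid(s,c[0],c[1]+.002,.051,n="side"))
cv2.imwrite("pics/c10.png",np.hstack([crop(t,200,110,250,220,2),cv2.resize(s[140:420,150:430],(300,300))[:,:].copy()[0:300] if 0 else crop(s,180,200,150,220,2)]))
E
python3 go.py
```

```text
t: 39.55
tool_pos: [0.4406, -0.2285, 0.2138]
tool_rot: [1.0, -0.015, 0.001, 0.0]
ft_force: [0.6, 0.0, 0.3]
gripper_width: 0.0601
finger_force: 0.0
t: 40.05
tool_pos: [0.4464, -0.0211, 0.2115]
tool_rot: [1.0, -0.008, -0.0, -0.002]
ft_force: [0.1, -0.2, 0.0]
gripper_width: 0.0601
finger_force: 0.0
(np.float64(0.4355), np.float64(-0.3525), -0.059, 26.0) (np.float64(0.437), np.float64(-0.3505), 0.007, 37.9)
(np.float64(0.5085), np.float64(-0.3535), -0.047, 27.8) (np.float64(0.51), np.float64(-0.351), 0.038, 43.7)
(np.float64(0.5855), np.float64(-0.357), -0.137, 30.1) (np.float64(0.5865), np.float64(-0.355), -0.017, 40.6)
now [ 0.4463 -0.0275  0.212 ] -1.596 w 0.0601 t 40.1 j7 -1.15
```

View pics/c10.png

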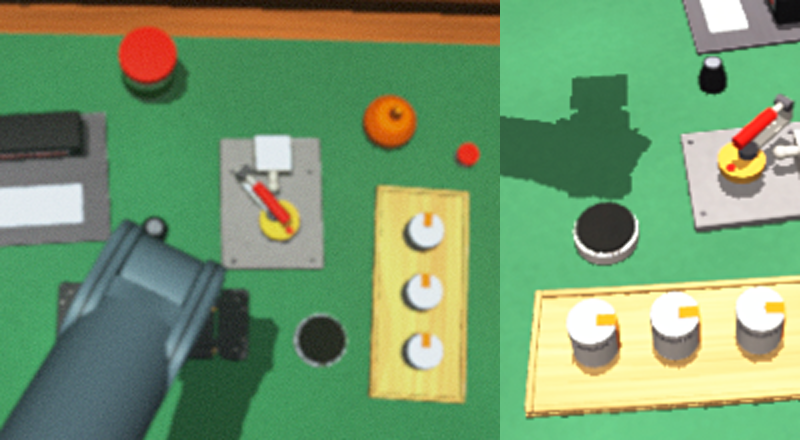

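All three canisters stand upright in the tray, at crop (425,231), (423,291) and (424,350). The handle lies folded, the cam is clear of the plunger, and the bystanders haven't moved. I'll let the arm settle and hand in.

```bash
python3 drive.py '.06 0 0 0 0;.06 0 0 0 0;.06 0 0 0 0;.06 0 0 0 0'
python3 - <<'E'
from h import *
for n,f in(("side","side0"),("side","s10")):
    m=masks(cv2.imread(f"pics/{f}.png"))["red"].copy();m[:245]=0;m[276:]=0;m[:,:290]=0;m[:,330:]=0
    q=np.argwhere(m)[:,::-1];print(f,q.mean(0),len(q))
print(order.close_job())
E
```

```text
t: 40.55
tool_pos: [0.4461, -0.03, 0.2117]
tool_rot: [1.0, -0.016, 0.0, 0.0]
ft_force: [-0.2, 0.1, -0.4]
gripper_width: 0.06
finger_force: 0.0
side0 [306.80113636 263.91477273] 176
s10 [306.68786127 263.87861272] 173
the job is handed in; nothing more can be done
None
```

Job handed in at t = 40.6 s, verdict not shown: the pictures show all steps done – canisters read on the strip, plunger pressed with the handle up, cam clear, handle folded, all three canisters upright in the tray (one, found knocked aside after the press, was recovered).

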